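# Pop up the square spice tin and stand it on the rack

### The arm

A 6-joint arm with a two-finger parallel gripper is mounted at the origin on the work surface. World frame = base frame: x ahead of the robot, y to its left, z up, the work surface at z = 0. Lengths are in mm, angles in degrees, forces in N, time in s.
With the tool pointing down it reaches from about 350 to 850 mm from the base axis. Payload 8.1 kg.
Tool frame: the origin (TCP) lies midway between the tips of the shut fingers; the grasp point (between the pads) lies 19 mm behind it; z points along the fingers, y is the line along which they close (so a half turn about z gives the same grasp; the last joint's range is limited). The gripper opens to 85 mm and grips with 20 to 120 N. Pads are 22 mm wide; open, the fingers measure 114 mm over their backs; the gripper's body (76 mm by 85 mm) begins 54 mm behind the grasp point. The pads swing forward as they close: fully open they stand 13 mm farther back than shut.
Start: joints at [66.727, 7.471, 85.268, -0, 87.261, -4.893], TCP at [189.174, 569.402, 231.292] pointing down, gripper open.
Joint ranges: [-169.43, 169.43], [-51.17, 129.36], [1.28, 143.12], [-76.62, 256.62], [0, 156.53], [-152.29, 152.29]. Speed limits (degrees/s): [136.94, 136.94, 159.86, 180, 180, 180].

### API

Orientations are given as [roll, pitch, yaw] about the fixed x, y, z axes, in that order (R = Rz(yaw) Ry(pitch) Rx(roll)).
In Python, from bench import r gives the robot as it stands.
- The arm moves only by the tool send_rows, never from a script. Its argument "increments" is a list of rows, each a list of 6 numbers: the shift along the tool's x, y, z in mm, then the turn, a rotation vector about the tool's x, y, z in rad. A call has 1 to 5 rows; each row shifts and turns the commanded pose from where the row before left it, along the tool's axes as they then stand; what a row does not reach is not made up. A row lasts 1/8 s, in which the tool goes at most 62.5 mm and 10.7 degrees, less where a joint would pass 70% of its speed; a pose out of reach is approached as far as the arm can. A call is refused whole if a number of a shift passes 62.5 or a number of a turn 0.188, either way. A call with a gripper value outside its range is refused whole. "grip" is the closure, from -1 (fully open) to 1 (shut), set as the call begins (left out, the last holds). The fingers move at their own pace and stop on an object; "grip_force" is the grip in N (left out, the last holds). Time passes only in rows, so rows that do not move let the fingers close. It gives the time, the measured TCP pose, the force, the opening and the grip force at its end, in the units of the state.
- r.sense(): the state, without advancing time (a new reading comes with each control period).
- r.snapshot(name): name is "side" or "top" or "wrist"; returns a dict with "img" (420x560x3 uint8, blue, green, red), "z_map" (420x560 float32, mm along the optical axis (not along the pixel's ray), 0 where there is no reading), "fx", "fy", "cx", "cy" (pixels), "view" (4x4, takes a point from world to camera coordinates). Camera axes: x right, y down, z forward; pixel columns grow to the right and rows downward; lengths in mm; the calibration is good to about 2 mm. A picture is of the moment at which its call begins.
- r.hand_in(): hands the job in; it is judged then, once.
The state is a dict: "time": time; "joint_pos": joint angles; "qd": joint speeds; "joint_efforts": joint torques, N m; "tool_pos": TCP position; "tcp_rot": TCP orientation; "ft_force": force on the tool from outside, world axes, zero at the start; "wrist_torque": the same for the moment, N m; "finger_gap": finger opening in mm; "grip_force": force on a finger pad.
Only numpy, scipy, OpenCV 4.12 (cv2) and the standard library are available. Lean on these libraries where they do the work, as an engineer would, in place of code of your own. Each camera call takes 0.05 s, during which the arm holds its last target. There are 200 camera calls.

### The job

Press the square spice tin down in its pop-up caddy until it springs up, then lift it out and stand it upright on the round cork mat on the rack's top tier, its whole foot on the mat. Set it down rather than drop it; leave the two round tins latched in their wells, and do not shift the jars or the masala dabba.

Things in the scene. Friction and masses are not known exactly. Their poses are not given: they have to be found in the camera images.
- tin_square_center (a point): Square steel spice tin with a closed flat lid, 46 x 46 mm and 70 mm tall, 0.1 to 0.21 kg, one of three tins in the wooden pop-up caddy. The point is its centre, half-way up; x and y are normal to its side faces, z up towards the lid. At the start it is sunk in its well with only the top 3 mm of the lid standing out.
- well_square_mouth (a point): Centre of the mouth of the square tin's well: a 49 x 49 mm hole in the top face of a wooden block 92 x 92 x 85 mm. z up, x and y parallel to the block's sides. Three such blocks stand fixed in a row, 13 mm apart, on a steel tray; their order varies. Sprung up, the tin's lid is 37 mm above the mouth and 33 mm of the tin is still in the well.
- pusher_square (a joint): Height of the spring pusher under the square tin, m: 0 latched, +0.034 sprung up. Pressing the tin in by 4.5 mm (it stops at -0.009; 4 to 6 N) frees the latch; once the pressing finger withdraws, the tin rises within about half a second and stays up, loose, to be lifted straight out.
- tin_round_a_center (a point): Centre of a round steel tin, 46 mm diameter, 70 mm tall, sunk in a round push-latch well of the same kind; to be left alone. z up.
- tin_round_b_center (a point): Centre of the other round steel tin, the same; to be left alone. z up.
- mat_top (a point): Centre of the top face of the round cork mat, 110 mm diameter, 5 mm thick, fixed on the top tier of the steel rack (tier 250 x 360 mm, its top 150 mm above the counter; a 31 mm high wire rail on posts along its far and right edges). z up. It lies in the left or right half of the tier's near part, the dabba in the other.
- dabba_center (a point): Centre of the closed round steel masala dabba, 154 mm diameter, 62 mm tall, loose on the top tier beside the mat. z up.
- jar0_center (a point): Centre of a screw-top glass jar, 54 mm diameter, 85 mm tall, loose on the far part of the top tier behind the mat and dabba. z up.
- jar1_center (a point): Centre of a screw-top glass jar, 54 mm diameter, 85 mm tall, loose on the far part of the top tier behind the mat and dabba. z up.
- jar2_center (a point): Centre of a screw-top glass jar, 54 mm diameter, 85 mm tall, loose on the far part of the top tier behind the mat and dabba. z up.
Not all that is in view belongs to the job. What is shaped like the part that bears tin_square_center but purple is not meant. What is shaped like the part that bears well_square_mouth but yellow is not meant.

How it is judged:
By the outcome, as a careful person would: the job done as asked, in the order asked, and still so for the second after the job is handed in, with the robot touching nothing.
It also fails if it takes over 54 s, if anything falls off the work surface, if the arm or the gripper's body presses on something with over 40 N, if the wrist force passes 120 N, or if a joint passes its speed limit or range.

## Working session

There is one attempt and no reset: what is moved stays moved. The work goes in short steps, Python scripts to look and compute and a tool call to move; the robot and the scene stay as the last step left them, time stands still between calls to the robot, and variables do not carry over. Pictures are saved under pics/ and viewed, at most 10 in all, crops included, and the job is handed in when it is done.

Besides the shell and the picture viewer there is one more tool, called after ">>>" by a JSON object that holds its "api" and its "payload", one argument or row to a line. send_rows: Moves the arm, as the interface text tells. Its arguments: {"type":"object","properties":{"increments":{"type":"array"},"grip":{"type":"number"},"grip_force":{"type":"number"}},"required":["increments"]}

```bash
mkdir -p pics
cat > h.py <<'E'
import numpy as np, cv2
from bench import r
def cloud(s):
    z=s["z_map"].astype(float); v,u=np.mgrid[:z.shape[0],:z.shape[1]]
    p=np.stack([(u-s["cx"])/s["fx"]*z,(v-s["cy"])/s["fy"]*z,z],-1)
    V=np.array(s["view"]); w=(p-V[:3,3])@V[:3,:3]
    w[z==0]=np.nan; return w
E
python3 - <<'E'
from h import *
print(r.sense())
for n in ("top","side"):
    s=r.snapshot(n); cv2.imwrite(f"pics/{n}0.png",s["img"]); np.savez(f"{n}0.npz",**s)
    print(n,s["fx"],s["cx"],s["cy"],np.round(s["view"],3).tolist())
E
```

```text
{'time': 0.0, 'joint_pos': array([ 6.67255666e+01,  7.51515611e+00,  8.53289689e+01, -5.40984985e-04,
        8.72605132e+01, -4.89213094e+00]), 'qd': array([-0.03451856, -0.07546857, -0.09364947,  0.07005649, -0.01777294,
       -0.00910711]), 'joint_efforts': array([ 6.95152157e-04, -5.69392741e+01, -5.00551128e+01, -1.33767917e-04,
        1.46391938e-02, -1.87693496e-05]), 'tool_pos': array([188.97217285, 568.89504687, 230.2468939 ]), 'tcp_rot': array([-1.79895697e+02, -8.38519849e-03,  1.61617716e+02]), 'ft_force': array([-0.59682998,  0.11577053, -0.42418937]), 'wrist_torque': array([-0.0176881 ,  0.05810819,  0.00371448]), 'grip_force': 0.0, 'finger_gap': 85.65338646162354}
top 434.4215716832207 281.7252771720014 209.665394958436 [[-0.008, -1.0, 0.007, -7.329], [-0.981, 0.006, -0.195, 557.352], [0.195, -0.008, -0.981, 1002.318], [0.0, 0.0, 0.0, 1.0]]
side 481.7540338781102 282.2476488251543 210.25057070925536 [[0.938, -0.348, -0.013, -498.212], [-0.238, -0.614, -0.752, 207.629], [0.253, 0.709, -0.658, 1275.913], [0.0, 0.0, 0.0, 1.0]]
```

View pics/top0.png

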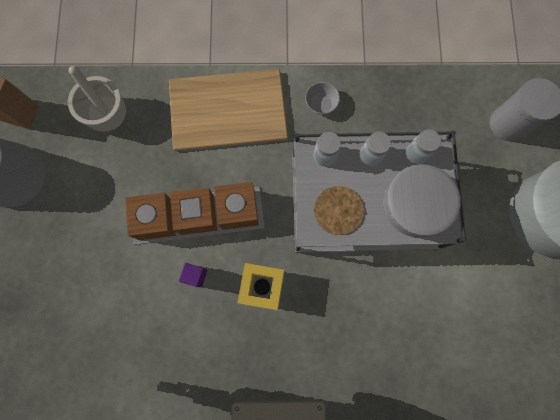

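View pics/side0.png

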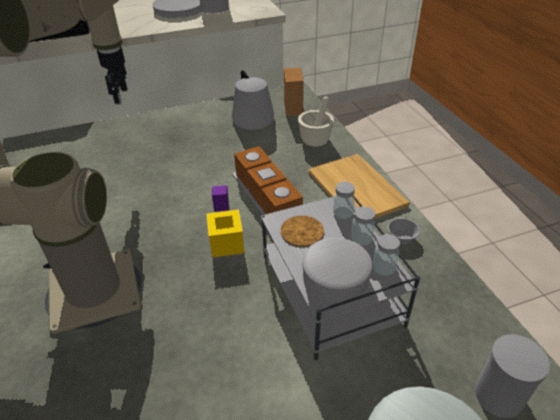

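The top view shows the square tin in the middle block at about (190,208), round tins at (146,213) and (235,203), the mat at (339,210), the dabba at (423,200) and the jars behind them. The side view agrees, with the arm clear of everything at the upper left.

```bash
cat > m.py <<'E'
from h import *
class D(dict): pass
for n,boxes in (("top",dict(tin=(175,194,206,222),blk=(165,180,220,240),mat=(308,180,370,240),dab=(380,160,465,240))),("side",dict(tin=(255,165,280,185),mat=(275,212,330,248)))):
    s=dict(np.load(f"{n}0.npz")); w=cloud(s); img=s["img"]; hsv=cv2.cvtColor(img,cv2.COLOR_BGR2HSV)
    def onplane(u,v,z):
        V=s["view"]; R=V[:3,:3]; c=-R.T@V[:3,3]; d=R.T@np.array([(u-s["cx"])/s["fx"],(v-s["cy"])/s["fy"],1]); return c+d*(z-c[2])/d[2]
    for k,(a,b,c,d) in boxes.items():
        sub=hsv[b:d,a:c]; ww=w[b:d,a:c]
        if k=="tin": m=(sub[...,1]<60)&(sub[...,2]>90)
        elif k=="mat": m=(sub[...,1]>90)&(sub[...,0]<30)
        elif k=="blk": m=(sub[...,1]>90)&(sub[...,0]<25)
        else: m=ww[...,2]>200
        m=m.astype(np.uint8); cs,_=cv2.findContours(m,cv2.RETR_EXTERNAL,cv2.CHAIN_APPROX_NONE)
        q=max(cs,key=cv2.contourArea)[:,0,:]+[a,b]
        z=np.nanmedian(ww[m>0][:,2]); P=np.array([onplane(u,v,z) for u,v in q])[:,:2].astype(np.float32)
        print(n,k,"z",round(float(z),1),"n",m.sum(),"rect",cv2.minAreaRect(P),"circ",cv2.minEnclosingCircle(P))
    if n=="top":
        # raw cloud stuff
        for nm,lo,hi,reg in (("blocks",78,95,(115,170,265,245)),("jars",215,245,(300,120,450,175)),("rail",165,200,(285,120,475,255))):
            a,b,c,d=reg; ww=w[b:d,a:c]; m=((ww[...,2]>lo)&(ww[...,2]<hi)).astype(np.uint8)
            nn,lab,st,ce=cv2.connectedComponentsWithStats(m)
            for i in range(1,nn):
                if st[i,4]>40:
                    P=ww[lab==i]; print(nm,st[i,4],P.min(0).round(),P.max(0).round(),cv2.minAreaRect(P[:,:2].astype(np.float32)),"z",np.median(P[:,2]).round(1))
E
python3 m.py
```

```text
top tin z 92.6 n 348 rect ((555.7531127929688, 204.3644256591797), (44.22403335571289, 43.91204833984375), 7.231544494628906) circ ((555.2622680664062, 203.81631469726562), 29.78641700744629)
top blk z 88.2 n 1895 rect ((548.8893432617188, 207.1323699951172), (105.28546905517578, 120.15635681152344), 6.841806411743164) circ ((543.7722778320312, 207.67453002929688), 75.40424346923828)
top mat z 155.2 n 1858 rect ((536.0076293945312, -135.7559814453125), (106.14766693115234, 107.13326263427734), 75.3855972290039) circ ((536.124267578125, -135.20066833496094), 54.234127044677734)
top dab z 210.2 n 4106 rect ((547.012451171875, -305.0141906738281), (150.43798828125, 152.8253173828125), 42.76015090942383) circ ((547.221435546875, -304.83441162109375), 76.86602783203125)
blocks 1487 [518.  49.  78.] [619. 149.  95.] ((568.59375, 99.40048217773438), (93.69239044189453, 92.00888061523438), 6.857120037078857) z 89.7
blocks 1511 [505. 153.  78.] [607. 253.  95.] ((555.7882690429688, 203.7790069580078), (93.34307098388672, 92.90438079833984), 6.601135730743408) z 89.9
blocks 1551 [493. 257.  78
[... 1551 characters left out ...]
 [ 636. -133.  165.] [665. -82. 199.] ((647.8484497070312, -104.7950210571289), (52.86589050292969, 22.511892318725586), 77.22755432128906) z 183.3
rail 233 [ 473. -318.  165.] [ 589. -232.  200.] ((520.2904052734375, -262.507080078125), (135.22434997558594, 44.7206916809082), 32.54036331176758) z 178.0
side tin z 91.1 n 144 rect ((553.0806884765625, 199.28350830078125), (46.72662353515625, 46.239097595214844), 7.9161577224731445) circ ((553.9606323242188, 197.86038208007812), 30.01863670349121)
side mat z 154.2 n 1027 rect ((534.7395629882812, -139.32162475585938), (105.64590454101562, 105.74793243408203), 68.90425109863281) circ ((534.3839721679688, -139.04676818847656), 55.32478713989258)
```

>>> {"api": "send_rows", "payload": {
  "increments": [
    [-46.3, -23.1, 0, 0, 0, 0],
    [-46.3, -23.1, 0, 0, 0, 0],
    [-46.3, -23.1, 0, 0, 0, 0],
    [-46.3, -23.1, 0, 0, 0, 0],
    [-46.3, -23.1, 0, 0, 0, 0]
  ],
  "grip": 1
}}

```text
time: 0.72
tool_pos: [373.2, 385.3, 230.9]
tcp_rot: [-180.0, -0.0, 161.6]
ft_force: [0.5, 1.6, 0.4]
finger_gap: 0.2
grip_force: 0.0
```

>>> {"api": "send_rows", "payload": {
  "increments": [
    [-46.3, -23.1, 0, 0, 0, 0],
    [-46.3, -23.1, 0, 0, 0, 0],
    [-46.3, -23.1, 0, 0, 0, 0],
    [-46.3, -23.1, 0, 0, 0, 0],
    [-46.3, -23.1, 0, 0, 0, 0]
  ]
}}

```text
time: 1.35
tool_pos: [556.5, 202.8, 230.8]
tcp_rot: [-180.0, -0.0, 161.6]
ft_force: [-0.6, 0.6, 0.0]
finger_gap: 0.1
grip_force: 0.0
```

>>> {"api": "send_rows", "payload": {
  "increments": [
    [0, 0, 20, 0, 0, -0.147],
    [0, 0, 20, 0, 0, -0.147],
    [0, 0, 20, 0, 0, -0.146],
    [0, 0, 10, 0, 0, 0],
    [0, 0, 0, 0, 0, 0]
  ]
}}

```text
time: 1.98
tool_pos: [555.0, 204.0, 160.3]
tcp_rot: [-180.0, -0.1, -173.4]
ft_force: [0.1, -0.7, 0.4]
finger_gap: -0.0
grip_force: 0.0
```

>>> {"api": "send_rows", "payload": {
  "increments": [
    [0, 0, 25, 0, 0, 0.005],
    [0, 0, 25, 0, 0, 0],
    [0, 0, 10, 0, 0, 0],
    [0, 0, 4, 0, 0, 0],
    [0, 0, 2, 0, 0, 0]
  ]
}}

```text
time: 2.6
tool_pos: [556.4, 204.4, 96.3]
tcp_rot: [180.0, 0.1, -173.5]
ft_force: [0.1, 0.5, 0.5]
finger_gap: -0.1
grip_force: 0.0
```

>>> {"api": "send_rows", "payload": {
  "increments": [
    [0, 0, 1, 0, 0, 0],
    [0, 0, 1, 0, 0, 0],
    [0, 0, 1, 0, 0, 0],
    [0, 0, 1, 0, 0, 0],
    [0, 0, 0, 0, 0, 0]
  ]
}}

```text
time: 3.22
tool_pos: [556.0, 204.3, 91.8]
tcp_rot: [180.0, 0.0, -173.5]
ft_force: [-0.9, -1.3, 4.3]
finger_gap: 0.2
grip_force: 2.4
```

>>> {"api": "send_rows", "payload": {
  "increments": [
    [0, 0, 1.5, 0, 0, 0],
    [0, 0, 1.5, 0, 0, 0],
    [0, 0, 1.5, 0, 0, 0],
    [0, 0, 1.5, 0, 0, 0],
    [0, 0, 0, 0, 0, 0]
  ]
}}

```text
time: 3.85
tool_pos: [555.8, 204.2, 85.3]
tcp_rot: [180.0, 0.0, -173.5]
ft_force: [-0.3, 0.3, 4.0]
finger_gap: -0.0
grip_force: 2.2
```

>>> {"api": "send_rows", "payload": {
  "increments": [
    [0, 0, -15, 0, 0, 0],
    [0, 0, -30, 0, 0, 0],
    [0, 0, -40, 0, 0, 0],
    [0, 0, -40, 0, 0, 0],
    [0, 0, 0, 0, 0, 0]
  ],
  "grip": -1
}}

```text
time: 4.47
tool_pos: [558.1, 204.9, 215.8]
tcp_rot: [179.9, 0.5, -173.5]
ft_force: [-0.3, 0.9, 0.2]
finger_gap: 85.4
grip_force: 0.0
```

Run:
```python
from h import *
for n in ("top","side","wrist"):
    s=r.snapshot(n); np.savez(f"{n}1.npz",**s); w=cloud(s)
    if n=="wrist": cv2.imwrite("pics/wrist1.png",s["img"])
    d=np.hypot(w[...,0]-556,w[...,1]-204)<45; m=d&(w[...,2]>112)&(w[...,2]<140)
    P=w[m]; print(n,m.sum(), P.mean(0) if len(P) else "", np.median(P[:,2]) if len(P) else "", cv2.minAreaRect(P[:,:2].astype(np.float32)) if len(P) else "")
print(r.sense()["tool_pos"])
```

```text
top 226 [556.34423356 191.17219119 125.39035491] 126.03103836286034 ((557.0023803710938, 192.70323181152344), (46.25452423095703, 24.938356399536133), 6.889331340789795)
side 185 [551.74301871 194.534883   122.64313449] 123.79749897419094 ((553.3646850585938, 197.54649353027344), (45.90837860107422, 51.42180633544922), 7.095789432525635)
wrist 5004 [553.90298946 202.56898454 125.01008756] 125.49100882085415 ((556.1956176757812, 202.82456970214844), (46.35088348388672, 46.00453567504883), 6.6024956703186035)
[555.26887136 204.07549098 209.76471685]
```

>>> {"api": "send_rows", "payload": {
  "increments": [
    [0, 0, 30, 0, 0, 0],
    [0, 0, 30, 0, 0, 0],
    [0, 0, 30, 0, 0, 0],
    [0, 0, 15, 0, 0, 0],
    [0, 0, 6, 0, 0, 0]
  ]
}}

```text
time: 5.25
tool_pos: [554.7, 203.9, 97.7]
tcp_rot: [-180.0, -0.2, -173.5]
ft_force: [-0.4, -0.5, -0.3]
finger_gap: 85.2
grip_force: 0.0
```

>>> {"api": "send_rows", "payload": {
  "increments": [
    [0, 0, 0, 0, 0, 0],
    [0, 0, 0, 0, 0, 0]
  ]
}}

```text
time: 5.5
tool_pos: [556.6, 204.4, 100.7]
tcp_rot: [180.0, 0.1, -173.5]
ft_force: [0.2, 0.4, 0.9]
finger_gap: 85.2
grip_force: 0.0
```

>>> {"api": "send_rows", "payload": {
  "increments": [
    [0, 0, 3, 0, 0, 0],
    [0, 0, 0, 0, 0, 0],
    [0, 0, 0, 0, 0, 0],
    [0, 0, 0, 0, 0, 0],
    [0, 0, 0, 0, 0, 0]
  ],
  "grip": 1,
  "grip_force": 30
}}

```text
time: 6.12
tool_pos: [555.8, 204.2, 96.5]
tcp_rot: [-180.0, 0.0, -173.5]
ft_force: [-0.9, -0.3, 2.2]
finger_gap: 45.6
grip_force: 37.8
```

>>> {"api": "send_rows", "payload": {
  "increments": [
    [0, 0, -6, 0, 0, 0],
    [0, 0, -8, 0, 0, 0],
    [0, 0, -10, 0, 0, 0],
    [0, 0, -12, 0, 0, 0],
    [0, 0, -12, 0, 0, 0]
  ]
}}

```text
time: 6.75
tool_pos: [555.9, 204.3, 145.5]
tcp_rot: [180.0, 0.0, -173.5]
ft_force: [0.1, -0.0, -1.9]
finger_gap: 45.1
grip_force: 37.4
```

>>> {"api": "send_rows", "payload": {
  "increments": [
    [0, 0, -20, 0, 0, 0],
    [0, 0, -25, 0, 0, 0],
    [0, 0, -25, 0, 0, 0],
    [0, 0, -20, 0, 0, 0],
    [0, 0, 0, 0, 0, 0]
  ]
}}

```text
time: 7.38
tool_pos: [557.0, 204.5, 237.1]
tcp_rot: [180.0, 0.2, -173.5]
ft_force: [1.1, 0.5, -1.9]
finger_gap: 45.5
grip_force: 37.5
```

Run:
```python
from h import *
st=r.sense(); print(st["tool_pos"],st["tcp_rot"],st["finger_gap"],st["ft_force"])
s=r.snapshot("side"); w=cloud(s); cv2.imwrite("pics/side2.png",s["img"])
```

```text
[556.95269269 204.53869075 237.08957793] [ 179.96175734    0.24683788 -173.45633226] 45.463362419525616 [ 1.12115732  0.53797329 -1.94009602]
```

View pics/side2.png

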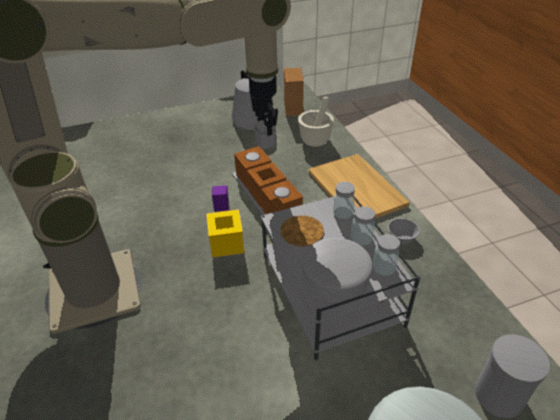

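The picture shows the tin held at about (265,138), its well empty at (266,175), and both round tins still latched at (253,157) and (282,192). Next I move over the mat.

>>> {"api": "send_rows", "payload": {
  "increments": [
    [2.6, -14.6, 0, 0, 0, 0],
    [5.1, -29.2, 0, 0, 0, 0],
    [6.4, -36.6, 0, 0, 0, 0],
    [7.7, -43.9, 0, 0, 0, 0],
    [7.7, -43.9, 0, 0, 0, 0]
  ]
}}

```text
time: 8.05
tool_pos: [544.3, 31.6, 232.7]
tcp_rot: [180.0, -0.1, -173.5]
ft_force: [0.9, -0.2, -1.9]
finger_gap: 45.3
grip_force: 37.5
```

>>> {"api": "send_rows", "payload": {
  "increments": [
    [7.7, -43.9, 0, 0, 0, 0],
    [7.7, -43.9, 0, 0, 0, 0],
    [6.4, -36.6, 0, 0, 0, 0],
    [5.1, -29.2, 0, 0, 0, 0],
    [2.6, -14.6, 0, 0, 0, 0]
  ]
}}

```text
time: 8.68
tool_pos: [534.1, -138.6, 232.9]
tcp_rot: [180.0, -0.1, -173.6]
ft_force: [0.6, 0.7, -2.1]
finger_gap: 45.5
grip_force: 37.4
```

>>> {"api": "send_rows", "payload": {
  "increments": [
    [0, 0, 6, 0, 0, 0],
    [0, 0, 6, 0, 0, 0],
    [0, 0, 0, 0, 0, 0],
    [0, 0, 0, 0, 0, 0]
  ]
}}

```text
time: 9.18
tool_pos: [535.5, -135.9, 222.3]
tcp_rot: [180.0, -0.0, -173.4]
ft_force: [-0.1, 0.3, -0.5]
finger_gap: 45.5
grip_force: 37.4
```

Run:
```python
from h import *
st=r.sense(); print(st["tool_pos"],st["tcp_rot"],st["finger_gap"],st["ft_force"])
s=r.snapshot("side"); w=cloud(s); cv2.imwrite("pics/side3.png",cv2.resize(s["img"][100:310,220:500],None,fx=2.5,fy=2.5))
```

```text
[ 535.52880555 -135.93299884  222.2561339 ] [ 1.79992140e+02 -5.80925285e-03 -1.73386900e+02] 45.51267754739346 [-0.11412011  0.27169931 -0.53358905]
```

View pics/side3.png

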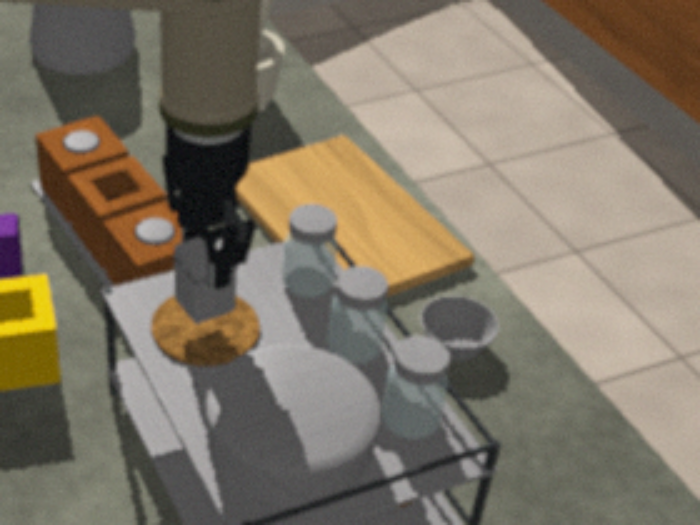

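The tin hangs upright over the mat (foot at about (205,310) in the crop, mat centre at (205,325)), well clear of the jars and the dabba. Now I lower it.

>>> {"api": "send_rows", "payload": {
  "increments": [
    [0, 0, 7, 0, 0, 0],
    [0, 0, 7, 0, 0, 0],
    [0, 0, 5, 0, 0, 0],
    [0, 0, 2, 0, 0, 0],
    [0, 0, 1, 0, 0, 0]
  ]
}}

```text
time: 9.85
tool_pos: [535.4, -136.8, 200.2]
tcp_rot: [180.0, -0.0, -173.5]
ft_force: [-0.1, -0.2, -1.3]
finger_gap: 45.5
grip_force: 37.4
```

>>> {"api": "send_rows", "payload": {
  "increments": [
    [0, 0, 1, 0, 0, 0],
    [0, 0, 1, 0, 0, 0],
    [0, 0, 0.5, 0, 0, 0],
    [0, 0, 0, 0, 0, 0]
  ]
}}

```text
time: 10.35
tool_pos: [535.4, -136.7, 197.8]
tcp_rot: [-180.0, 0.0, -173.5]
ft_force: [-0.3, -0.0, -2.5]
finger_gap: 45.2
grip_force: 37.4
```

>>> {"api": "send_rows", "payload": {
  "increments": [
    [0, 0, 0.7, 0, 0, 0],
    [0, 0, 0.7, 0, 0, 0],
    [0, 0, 0, 0, 0, 0]
  ]
}}

```text
time: 10.72
tool_pos: [535.4, -136.7, 196.3]
tcp_rot: [180.0, -0.0, -173.5]
ft_force: [0.1, -0.5, -1.5]
finger_gap: 45.4
grip_force: 37.4
```

>>> {"api": "send_rows", "payload": {
  "increments": [
    [0, 0, 0.6, 0, 0, 0],
    [0, 0, 0, 0, 0, 0],
    [0, 0, 0, 0, 0, 0]
  ]
}}

```text
time: 11.1
tool_pos: [535.4, -136.7, 195.8]
tcp_rot: [180.0, -0.0, -173.5]
ft_force: [-0.2, -0.0, -2.0]
finger_gap: 45.4
grip_force: 37.4
```

>>> {"api": "send_rows", "payload": {
  "increments": [
    [0, 0, 0.6, 0, 0, 0],
    [0, 0, 0, 0, 0, 0],
    [0, 0, 0, 0, 0, 0]
  ]
}}

```text
time: 11.48
tool_pos: [535.6, -136.8, 195.7]
tcp_rot: [-180.0, 0.0, -173.5]
ft_force: [-2.6, 1.1, 3.6]
finger_gap: 45.4
grip_force: 38.1
```

>>> {"api": "send_rows", "payload": {
  "increments": [
    [0, 0, 0, 0, 0, 0],
    [0, 0, 0, 0, 0, 0],
    [0, 0, 0, 0, 0, 0],
    [0, 0, 0, 0, 0, 0]
  ],
  "grip": -1
}}

```text
time: 11.98
tool_pos: [535.4, -136.7, 195.1]
tcp_rot: [180.0, -0.0, -173.5]
ft_force: [0.4, -0.3, -0.1]
finger_gap: 85.3
grip_force: 0.0
```

>>> {"api": "send_rows", "payload": {
  "increments": [
    [0, 0, -10, 0, 0, 0],
    [0, 0, -20, 0, 0, 0],
    [0, 0, -30, 0, 0, 0],
    [0, 0, -30, 0, 0, 0],
    [0, 0, -20, 0, 0, 0]
  ]
}}

```text
time: 12.6
tool_pos: [536.2, -137.0, 308.7]
tcp_rot: [-179.9, 0.2, -173.5]
ft_force: [-0.4, -0.4, -0.4]
finger_gap: 85.4
grip_force: 0.0
```

>>> {"api": "send_rows", "payload": {
  "increments": [
    [0, 40, -10, 0, 0, 0],
    [0, 60, 0, 0, 0, 0],
    [0, 60, 0, 0, 0, 0],
    [0, 40, 0, 0, 0, 0],
    [0, 0, 0, 0, 0, 0]
  ]
}}

```text
time: 13.22
tool_pos: [512.3, 64.6, 316.0]
tcp_rot: [180.0, 0.0, -173.2]
ft_force: [-0.0, 0.1, -1.8]
finger_gap: 85.3
grip_force: 0.0
```

Run:
```python
from h import *
t=r.snapshot("top"); s=r.snapshot("side"); wt=cloud(t); hh=cv2.cvtColor(t["img"],cv2.COLOR_BGR2HSV)
m=(np.hypot(wt[...,0]-536,wt[...,1]+137)<60)&(wt[...,2]>215)&(wt[...,2]<240); P=wt[m]
print("tin",m.sum(),np.median(P[:,2]),cv2.minAreaRect(P[:,:2].astype(np.float32)))
o=cloud(dict(np.load("top0.npz")))
for nm,c,R,lo in (("jar",(668,-317),40,215),("jar",(663,-213),40,215),("jar",(663,-108),40,215),("dabba",(547,-305),90,200)):
    f=lambda w:np.nanmean(w[(np.hypot(w[...,0]-c[0],w[...,1]-c[1])<R)&(w[...,2]>lo)],0).round(1)
    print(nm,f(o),f(wt))
for c in ((568.6,99.4),(555.8,203.8),(543.7,308)):
    g=lambda w:np.nanmedian(w[np.hypot(w[...,0]-c[0],w[...,1]-c[1])<15][:,2]).round(1)
    print("well",g(o),g(wt))
cv2.imwrite("pics/end.png",np.hstack([cv2.resize(t["img"][120:260,110:480],(400,151)).repeat(1,0),cv2.resize(s["img"][120:270,220:500],(282,151))]))
```

```text
tin 514 224.9946625375597 ((535.3710327148438, -136.1859893798828), (46.61177062988281, 46.64865493774414), 7.03493595123291)
jar [ 665.9 -315.2  233.7] [ 666.  -315.2  233.7]
jar [ 661.8 -211.4  234.2] [ 661.7 -211.3  234. ]
jar [ 661.1 -107.6  234.2] [ 661.2 -107.5  234.3]
dabba [ 546.5 -305.1  209.8] [ 546.5 -305.2  209.8]
well 92.5 nan
well 92.9 56.7
well 93.0 nan
  return np.nanmean(a, axis, out=out, keepdims=keepdims)
```

View pics/end.png

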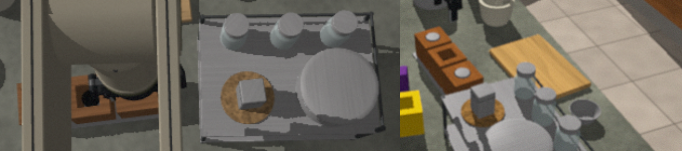

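The tin stands upright on the mat at (250,95) in the left crop, lid at 225 mm and centred to within 1 mm. The jars and the dabba have not moved, and both round tins are still latched in the side view.

```bash
python3 -c "
from bench import r
print(r.hand_in())"
```

```text
the job is handed in; nothing more can be done
None
```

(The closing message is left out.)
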